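Peel the print plate off its spring-catch dock and hold it up for inspection

ROBOT

A 6-joint arm with a two-finger parallel gripper is mounted at the origin on the work surface. World frame = base frame: x ahead of the robot, y to its left, z up, the work surface at z = 0. Lengths are in m, angles in degrees, forces in N, time in s.
With the tool pointing down it reaches from about 0.4 to 0.825 m from the base axis. Payload 7 kg.
Tool frame: the origin (TCP) lies between the finger pads; the fingertips stand 22 mm ahead of it and the grasp point (between the pads) lies 3 mm ahead of it; z points along the fingers, y is the line along which they close (so a half turn about z gives the same grasp; the last joint's range is limited). The gripper opens to 88 mm and grips with 3 to 60 N. Pads are 19 mm wide; open, the fingers measure 130 mm over their backs; the gripper's body (78 mm by 193 mm) begins 47 mm behind the grasp point.
Start: joints at [-55.285, 20.546, 0.682, 0, -70.136, -16.507], TCP at [0.211, -0.641, 0.219] pointing down, gripper open.
Joint ranges: [-176.03, 176.03], [-82.01, 121.73], [-58.28, 71.71], [-173.87, 95.51], [-174.79, -0.11], [-173.66, 173.66]. Speed limits (degrees/s): [136.94, 136.94, 172.46, 180, 180, 180].

INTERFACE

Orientations are given as [roll, pitch, yaw] about the fixed x, y, z axes, in that order (R = Rz(yaw) Ry(pitch) Rx(roll)).
In Python, from plant import ctrl gives the robot as it stands.
- The arm moves only by the tool apply_moves, never from a script. Its argument "targets" is a list of rows, each an object with "travel": the shift along the tool's x, y, z in mm, a list of three; "roll": the turn about the tool's z in degrees; "jaw": the finger opening in mm, from 0 to 87.6. In form: [{"travel": [tx, ty, tz], "roll": roll, "jaw": jaw}, ...]. A call has 1 to 10 rows; each row shifts and turns the commanded pose from where the row before left it, along the tool's axes as they then stand; what a row does not reach is not made up. A row lasts 1/10 s, in which the tool goes at most 50 mm and 8.59 degrees, less where a joint would pass 70% of its speed; a pose out of reach is approached as far as the arm can. A call with a gripper value outside its range is refused whole. The fingers move at their own pace and stop on an object; the grip force is fixed at half the most. Time passes only in rows, so rows that do not move let the fingers close. It gives the time, the measured TCP pose, the force, the opening and the grip force at its end, in the units of the state.
- ctrl.get_obs(): the state, without advancing time (a new reading comes with each control period).
- ctrl.snapshot(name): name is "scene" or "top" or "wrist"; returns the picture (384x512x3 uint8, red, green, blue); there is no depth.
- ctrl.calibration(name): a dict with "K" (3x3 intrinsics, pixels), "extrinsics" (4x4, takes a point from camera to world coordinates); the wrist camera has in their place "hand_eye" (4x4, takes a point from camera to tool coordinates, whose origin is the TCP and whose axes are the flange's). Camera axes: x right, y down, z forward; pixel columns grow to the right and rows downward; lengths in m; the calibration is good to about 2 mm. A picture is of the moment at which its call begins: read the wrist's pose just before it. calibration takes no time and is no camera call.
- ctrl.close_job(): hands the job in; it is judged then, once.
The state is a dict: "clock": time; "joint_pos": joint angles; "qvel": joint speeds; "tau": joint torques, N m; "tool_pos": TCP position; "orientation": TCP orientation; "force": force on the tool from outside, world axes, zero at the start; "moment": the same for the moment, N m; "opening": finger opening in m; "gripper_force": force on a finger pad.
Only numpy, scipy, OpenCV 4.12 (cv2) and the standard library are available. Lean on these libraries where they do the work, as an engineer would, in place of code of your own. Each camera call takes 0.05 s, during which the arm holds its last target. There are 200 camera calls.

TASK

Open the dock's clamp by turning the white handwheel counter-clockwise (seen from above) by its red crank, a full turn and on to its stop. Then take the print plate by its orange corner tab and peel it out of the spring catches of its dock: raise the tab corner first, a good 3 cm while the opposite corner is still down, leaving the black mat below it in place. Carry it over the green inspection pad and finish still holding it there, level, prints up, centred over the pad and about 17 cm above the desk; leave everything else on the desk alone.

Things in the scene. Friction and masses are not known exactly. Their poses are not given: they have to be found in the camera images.
- dock: Fixed plate dock. Origin on the desk under the centre of the 216 x 216 mm square bed; x, y along its sides, z up. On it, centred: aluminium bed (top at z 20 mm), black mat in a low rim (tops at z 24), print plate (z 24 to 28). On the +y side a grey gearbox (64 x 56 mm, centre at y +165, top at z 60) with a white handwheel on top.
- lip (a point): Inner edge of the orange clamp jaw (50 mm wide, top at z 42) at the middle of the plate's +y edge. Closed, its lip reaches 8 mm over the plate, 2 mm above it, and blocks lifting; the handwheel moves it outwards (+y), 12 mm over its whole travel, to 4 mm clear of the plate.
- handwheel (a joint): Angle of the white handwheel about its upright axis (rad): 0 = clamp fully closed, growing counter-clockwise seen from above, stop at 7.0 = clamp fully open (a little over one full turn). Starts between 0 and 0.35. Stiff: stays where it is left; about 1.5 N at the crank turns it. Wheel rim 104 mm over all, rim top at z 79 mm.
- wheel_axis (a point): Point on the handwheel's upright axis, at dock x 0, y +165 mm, z 70 mm. Fixed to the dock, axes as the dock.
- crank_grip (a point): Point on the axis of the red upright crank handle, a cylinder 16 mm in diameter on the wheel's rim, 46 mm from the wheel's axis; it spans z 81 to 117 mm, this point is at z 103. The handle spins freely on its pin, so it can be pinched from above and led round with the gripper's heading unchanged.
- plate: Rigid brass-coloured print plate, 180 x 180 x 4 mm, about 0.3 kg, small prints fixed on its middle (to 26 mm high). Origin: centre of its underside; axes along its sides as the dock's. Four sprung white rollers, two on each x side, overlap its edges by 2 mm; each holds about 6 N until that spot is 5 mm up: straight pull 27 N, peeling half that. A tilt of 0.2 rad about the far corner frees it.
- tab (a point): Orange upright finger tab at the plate's (-x, -y) corner, 115 mm from the plate's centre on the diagonal: 10 mm thick along the diagonal, 24 mm wide across it, 30 mm tall above the plate (z 28 to 58 mm). This point is on its middle line, 24 mm above the plate's underside. Axes as the plate. Pinch from above, fingers closing along the diagonal.
- near_corner (a point): Point on the plate's underside at the tab corner (x, y = -86 mm).
- far_corner (a point): Point on the plate's underside at the corner diagonally across from the tab (x, y = +88 mm).
- rubber_mat: Black rubber mat, 182 x 182 x 4 mm, 0.3 kg, under the plate. Origin at the centre of its underside. Lies loose in the dock's rim.
- pad: Green inspection pad with a white middle, 180 x 180 x 6 mm, fixed flat on the desk. Origin at the centre of its underside.
- spool: Bystander: filament spool lying flat, black flanges, blue filament, 176 diameter x 60 high. Origin at its underside.
- glue_stick: Bystander: glue stick standing, 32 diameter x 90 high. Origin at its underside.
- spray_bottle: Bystander: white bottle standing, 60 diameter x 120 high. Origin at its underside.
- nozzle_cup: Bystander: white ceramic cup, 64 diameter x 70 high. Origin at its underside.
- screwdriver: Bystander: screwdriver lying flat. Origin at its underside.
- wrench: Bystander: wrench lying flat. Origin at its underside.
- caliper: Bystander: caliper lying flat, 200 long. Origin at its underside.
- parts_bin: Bystander: yellow open parts bin, 140 x 200 x 60 high. Origin at its underside.

How it is judged (in metres and radians):
On the way, in this order (a step that is already met when the one before it is completed fails the run):
1. the handwheel is turned counter-clockwise a full turn to its stop (past 6.7 rad), clamp open (value of joint handwheel above 6.7 rad), for 0.2 s.
2. the plate peels: its tab corner is 20 mm up while the opposite corner is still down (within 10 mm) (z of near_corner in the frame of dock above 0.044 m and z of far_corner in the frame of dock below 0.034 m), for 0.1 s.
At the end, for the whole second after the job is handed in: The gripper holds the plate, at rest, centre within 50 mm of the pad's centre seen from above, underside over 120 mm above the desk (both named corners over 90 mm), within 0.26 rad of level, touching neither dock nor pad; the handwheel is past 6.6 rad and the mat has moved less than 6 mm (height (world z) of plate above 0.12 m and height (world z) of each of near_corner, far_corner above 0.09 m and horizontal distance between plate and pad below 0.05 m and angle between plate's own z axis and vertical below 0.26 rad and linear speed of plate below 0.03 m/s and contact force between plate and the fingers above 2 N and contact force between plate and dock below 0.1 N and contact force between plate and pad below 0.1 N and value of joint handwheel above 6.6 rad and distance of rubber_mat from where it was at the start of the episode below 0.006 m); the arm keeps its last pose, push and grip.
It fails at once if the mat is pulled out of place (over 10 mm) (distance of rubber_mat from where it was at the start of the episode above 0.01 m).
It fails at once if a bystander is moved over 30 mm (distance of any of spool, glue_stick, spray_bottle, nozzle_cup, screwdriver, wrench, caliper, parts_bin from where it was at the start of the episode above 0.03 m).
It also fails if it takes over 64 s, if anything falls off the work surface, if the arm or the gripper's body presses on something with over 40 N, if the wrist force passes 120 N, or if a joint passes its speed limit or range.

## Working session

There is one attempt and no reset: what is moved stays moved. The work goes in short steps, Python scripts to look and compute and a tool call to move; the robot and the scene stay as the last step left them, time stands still between calls to the robot, and variables do not carry over. Pictures are saved under pics/ and viewed, at most 10 in all, crops included, and the job is handed in when it is done.

Besides the shell and the picture viewer there is one more tool, called after "Call:" as name(argument=value, ...) on one line, values as JSON. apply_moves: Moves the arm, as the interface text tells. Its arguments: {"type":"object","properties":{"targets":{"type":"array","items":{"type":"object","properties":{"travel":{"type":"array","items":{"type":"number"}},"roll":{"type":"number"},"jaw":{"type":"number"}}}}},"required":["targets"]}

```bash
mkdir -p pics; python3 - <<'E'
from plant import ctrl
import cv2
for n in ("top","scene"):
    im=ctrl.snapshot(n); cv2.imwrite(f"pics/{n}0.png",cv2.resize(im[:,:,::-1],(800,600),interpolation=cv2.INTER_CUBIC))
    c=ctrl.calibration(n);print(n,c["K"].round(1).tolist(),c["extrinsics"].round(4).tolist())
print(ctrl.calibration("wrist"))
o=ctrl.get_obs();print(o)
E
```

```text
top [[497.7, 0.0, 256.5], [0.0, 497.7, 181.1], [0.0, 0.0, 1.0]] [[0.0203, -0.9931, 0.1153, 0.3616], [-0.9996, -0.0222, -0.0154, -0.0109], [0.0179, -0.115, -0.9932, 2.0148], [0.0, 0.0, 0.0, 1.0]]
scene [[350.0, 0.0, 258.7], [0.0, 350.0, 194.7], [0.0, 0.0, 1.0]] [[-0.3569, 0.6904, -0.6292, 1.2723], [0.9341, 0.2541, -0.251, 0.2585], [-0.0134, -0.6773, -0.7356, 0.8984], [0.0, 0.0, 0.0, 1.0]]
{'K': array([[335.63602975,   0.        , 256.51532777],
       [  0.        , 335.63602975, 187.95520798],
       [  0.        ,   0.        ,   1.        ]]), 'hand_eye': array([[ 1.48866029e-04, -9.65488964e-01, -2.60443927e-01,
         7.01465750e-02],
       [ 9.99999435e-01,  4.17805885e-04, -9.77258441e-04,
        -4.94478161e-04],
       [ 1.05234724e-03, -2.60443635e-01,  9.65488480e-01,
        -1.65279405e-01],
       [ 0.00000000e+00,  0.00000000e+00,  0.00000000e+00,
         1.00000000e+00]])}
{'clock': 0.1, 'joint_pos': array([-5.52835002e+01,  2.05840659e+01,  6.40252852e-01, -1.92498513e-02,
       -7.01363118e+01, -1.65095079e+01]), 'qvel': array([-0.01418054, -0.02974107,  0.03210415,  0.03558223, -0.04897311,
        0.01863748]), 'tau': array([-1.59178322e-03, -5.84163308e+01,  2.93753582e+01,  7.01554924e+00,
        1.01999781e-02, -6.21310005e-05]), 'tool_pos': array([ 0.21077739, -0.64077722,  0.21845783]), 'orientation': array([ 1.79918035e+02, -5.42035949e-03, -1.61799558e+02]), 'force': array([ 0.04827047, -0.17507011, -0.63076282]), 'moment': array([-0.01906022, -0.03442816, -0.0653797 ]), 'gripper_force': 0.0, 'opening': 0.08769065400980668}
```

View pics/top0.png

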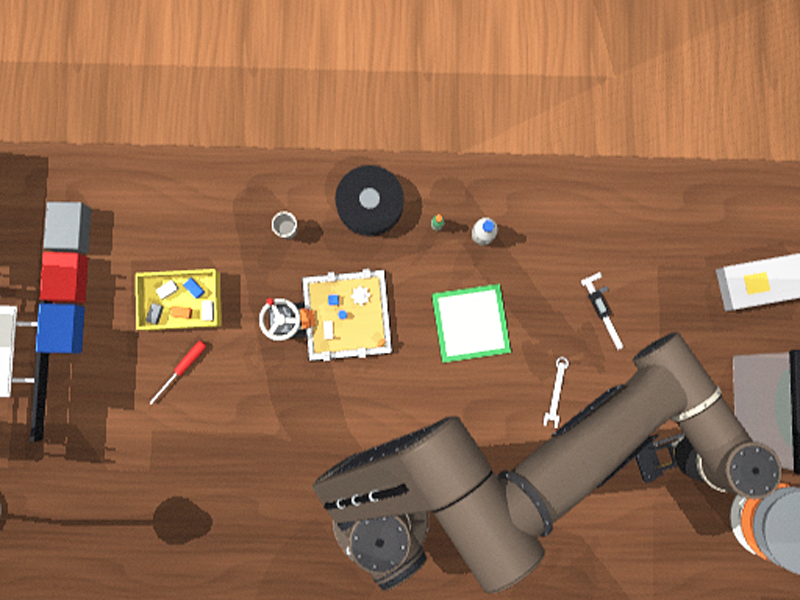

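View pics/scene0.png

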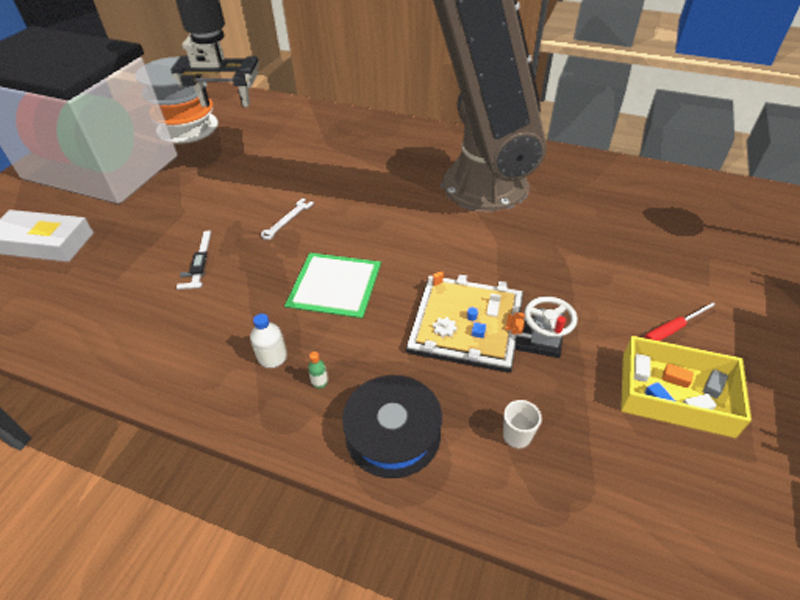

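The top view shows the wheel near (283,319), its red crank near (269,301), the tab near (381,343) and the pad at about (471,323). The spool is beyond the dock. I'll enlarge the dock and pad area.

```bash
cat > h.py <<'E'
from plant import ctrl
import numpy as np, cv2
from scipy.spatial.transform import Rotation as R
def ray(n,uv,z,obs=None):
    c=ctrl.calibration(n)
    if n=="wrist":
        T=np.eye(4);T[:3,:3]=R.from_euler("xyz",obs["orientation"],degrees=True).as_matrix();T[:3,3]=obs["tool_pos"];T=T@c["hand_eye"]
    else: T=c["extrinsics"]
    d=T[:3,:3]@np.linalg.inv(c["K"])@[uv[0],uv[1],1]
    return T[:3,3]+d*(z-T[2,3])/d[2]
def proj(n,p,obs=None):
    c=ctrl.calibration(n)
    if n=="wrist":
        T=np.eye(4);T[:3,:3]=R.from_euler("xyz",obs["orientation"],degrees=True).as_matrix();T[:3,3]=obs["tool_pos"];T=T@c["hand_eye"]
    else: T=c["extrinsics"]
    q=c["K"]@(T[:3,:3].T@(np.array(p)-T[:3,3]));return q[:2]/q[2]
E
python3 - <<'E'
from h import *
im=ctrl.snapshot("top")[165:240,160:335,::-1]
cv2.imwrite("pics/c.png",cv2.resize(im,(787,337),interpolation=cv2.INTER_CUBIC))
s=1/1.5625
for n,p,z in [("wheel",(283,319),.079),("crank",(269,301),.117),("tab",(381,343),.058)]+[("rim",p,.024) for p in [(304,276),(386,270),(392,355),(311,361)]]+[("pad",p,.006) for p in [(432,292),(500,285),(510,354),(441,362)]]: print(n,ray("top",(p[0]*s,p[1]*s),z).round(3))
E
```

```text
wheel [0.489 0.25  0.079]
crank [0.53  0.281 0.117]
tab [0.436 0.005 0.058]
rim [0.605 0.208 0.024]
rim [ 0.625 -0.003  0.024]
rim [ 0.407 -0.023  0.024]
rim [0.388 0.182 0.024]
pad [ 0.573 -0.124  0.006]
pad [ 0.595 -0.301  0.006]
pad [ 0.416 -0.328  0.006]
pad [ 0.392 -0.15   0.006]
```

View pics/c.png

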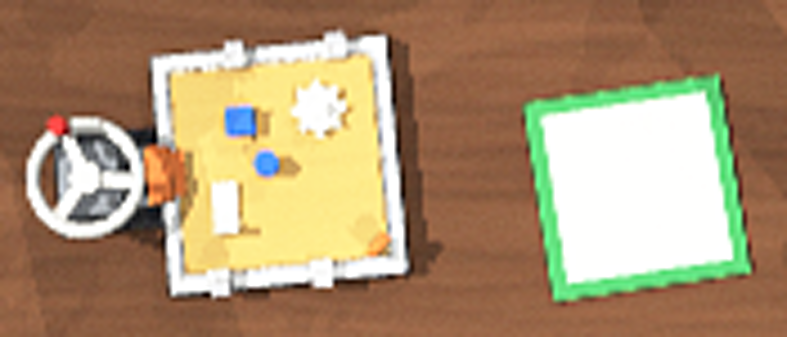

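Call:
apply_moves(targets=[{"travel":[-38,23,0],"roll":0,"jaw":87},{"travel":[-38,23,0],"roll":0,"jaw":87},{"travel":[-38,23,0],"roll":0,"jaw":87},{"travel":[-38,23,0],"roll":0,"jaw":87},{"travel":[-38,23,0],"roll":0,"jaw":87},{"travel":[-38,23,0],"roll":0,"jaw":87},{"travel":[-38,23,0],"roll":0,"jaw":87},{"travel":[-38,23,0],"roll":0,"jaw":87},{"travel":[-38,23,0],"roll":0,"jaw":87},{"travel":[-38,23,0],"roll":0,"jaw":87}])

```text
clock: 1.15
tool_pos: [0.5009, -0.3023, 0.2193]
orientation: [180.0, 0.0, -161.8]
force: [0.3, -0.5, 0.1]
opening: 0.087
gripper_force: 0.0
```

Call:
apply_moves(targets=[{"travel":[-12,43,0],"roll":0,"jaw":70},{"travel":[-12,43,0],"roll":0,"jaw":70},{"travel":[-12,43,0],"roll":0,"jaw":70},{"travel":[-12,43,0],"roll":0,"jaw":70},{"travel":[-12,43,0],"roll":0,"jaw":70},{"travel":[-12,43,0],"roll":0,"jaw":70},{"travel":[-12,43,0],"roll":0,"jaw":70},{"travel":[-12,43,0],"roll":0,"jaw":70},{"travel":[-12,43,0],"roll":0,"jaw":70},{"travel":[-12,43,0],"roll":0,"jaw":70}])

```text
clock: 2.15
tool_pos: [0.479, 0.1438, 0.2194]
orientation: [180.0, 0.0, -161.8]
force: [1.3, -1.7, -0.6]
opening: 0.0698
gripper_force: 0.0
```

Call:
apply_moves(targets=[{"travel":[0,0,0],"roll":8.25,"jaw":50},{"travel":[0,0,0],"roll":8.25,"jaw":50},{"travel":[0,0,0],"roll":8.25,"jaw":50},{"travel":[0,0,0],"roll":8.25,"jaw":50},{"travel":[0,0,0],"roll":8.25,"jaw":50},{"travel":[0,0,0],"roll":8.25,"jaw":50},{"travel":[0,0,0],"roll":8.25,"jaw":50},{"travel":[0,0,0],"roll":0,"jaw":50},{"travel":[0,0,0],"roll":0,"jaw":50}])

```text
clock: 3.05
tool_pos: [0.4795, 0.1419, 0.2192]
orientation: [-180.0, -0.0, 140.7]
force: [-0.5, -1.2, -0.7]
opening: 0.05
gripper_force: 0.0
```

```bash
python3 - <<'E'
from h import *
o=ctrl.get_obs();im=ctrl.snapshot("wrist")
np.save("o1.npy",np.r_[o["tool_pos"],o["orientation"]])
cv2.imwrite("pics/w1.png",cv2.resize(im[:,:,::-1],(800,600),interpolation=cv2.INTER_CUBIC))
print(o["clock"],o["tool_pos"],o["orientation"],o["joint_pos"].round(1),o["opening"])
E
```

```text
3.05 [0.47951903 0.14193706 0.21916772] [-1.79988689e+02 -5.92036771e-03  1.40702938e+02] [  39.     3.9  -20.9   -0.   -65.2 -168.3] 0.04995911893849143
```

View pics/w1.png

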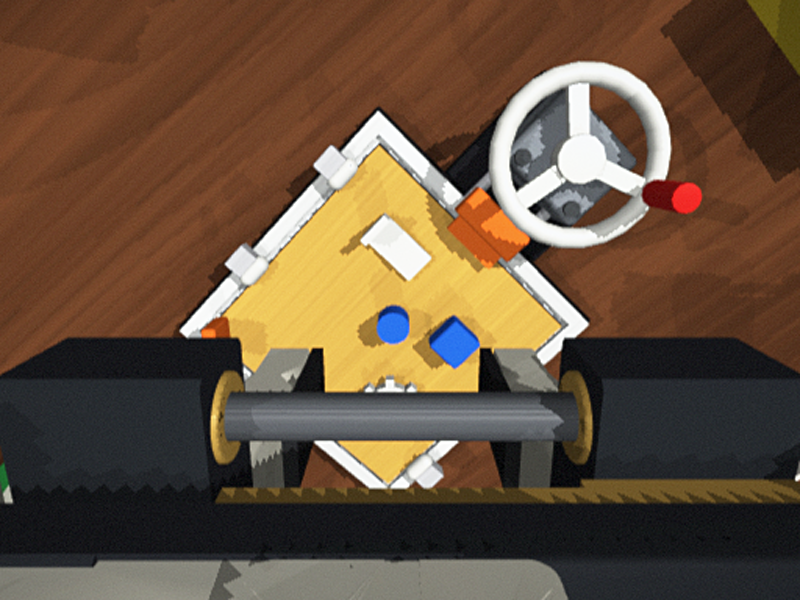

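The wrist view shows the wheel hub at (582,158), the red crank top at (686,197) and the tab at (215,332), partly hidden. Dock corners are at (378,110), (588,325), (181,332).

```bash
python3 - <<'E'
from h import *
a=np.load("o1.npy");o=dict(tool_pos=a[:3],orientation=a[3:])
s=1/1.5625
for n,p,z in [("wheelrim",(581,155),.075),("crank",(687,197),.117),("crankbase",(651,193),.081),("tab",(216,327),.058),("rimTL(+y-x)",(378,110),.024),("rim+y+x",(588,325),.024),("rim-x-y",(181,330),.024)]: print(n,ray("wrist",(p[0]*s,p[1]*s),z,o).round(4))
E
```

```text
wheelrim [0.4917 0.2639 0.075 ]
crank [0.5334 0.2831 0.117 ]
crankbase [0.533  0.2815 0.081 ]
tab [0.4343 0.0213 0.058 ]
rimTL(+y-x) [0.3955 0.1906 0.024 ]
rim+y+x [0.6046 0.2137 0.024 ]
rim-x-y [ 0.4208 -0.0171  0.024 ]
```

Call:
apply_moves(targets=[{"travel":[0,0,0],"roll":-7.86,"jaw":50},{"travel":[0,0,0],"roll":-7.86,"jaw":50},{"travel":[0,0,0],"roll":-7.86,"jaw":50},{"travel":[0,0,0],"roll":-7.86,"jaw":50},{"travel":[0,0,0],"roll":-7.86,"jaw":50},{"travel":[-13.5,35.2,0],"roll":0,"jaw":50},{"travel":[-13.5,35.2,0],"roll":0,"jaw":50},{"travel":[-13.5,35.2,0],"roll":0,"jaw":50},{"travel":[-13.5,35.2,0],"roll":0,"jaw":50},{"travel":[0,0,30],"roll":0,"jaw":50}])

```text
clock: 4.1
tool_pos: [0.5377, 0.2876, 0.1918]
orientation: [179.8, 0.3, -179.9]
force: [-0.3, -0.9, 0.1]
opening: 0.0499
gripper_force: 0.0
```

```bash
python3 - <<'E'
from h import *
o=ctrl.get_obs();im=ctrl.snapshot("wrist")
cv2.imwrite("pics/w2.png",cv2.resize(im[:,:,::-1],(800,600),interpolation=cv2.INTER_CUBIC))
print(o["clock"],o["tool_pos"],o["orientation"],o["joint_pos"].round(1))
print(proj("wrist",(.5335,.2825,.117),o)*1.5625,proj("wrist",(.493,.263,.079),o)*1.5625)
E
```

```text
4.1 [0.53768529 0.28759345 0.19178018] [ 179.77847572    0.34868697 -179.8995572 ] [ 4.650e+01  1.530e+01 -1.060e+01  1.000e-01 -6.370e+01 -1.365e+02]
[391.0600906  294.70244077] [354.67353431 200.63727545]
```

View pics/w2.png

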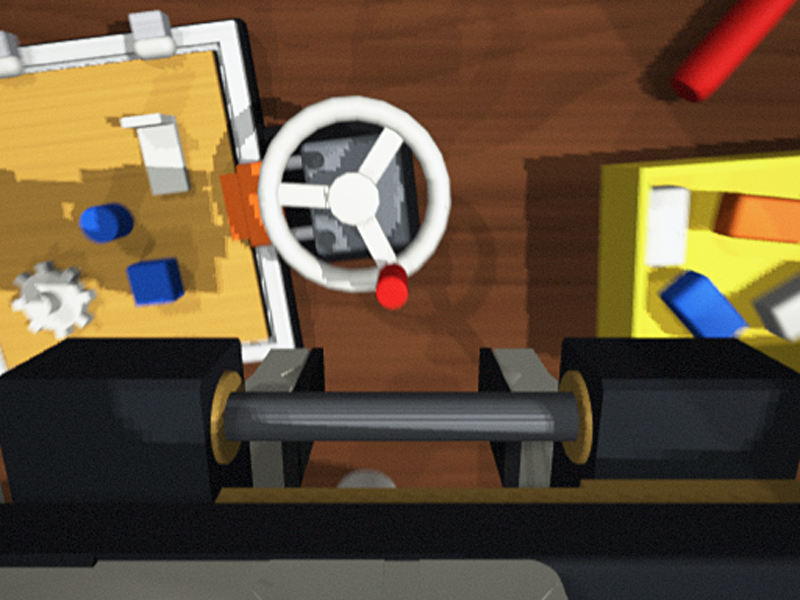

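Call:
apply_moves(targets=[{"travel":[1,0,28],"roll":0,"jaw":50},{"travel":[0,0,28],"roll":0,"jaw":50},{"travel":[0,0,27],"roll":0,"jaw":50},{"travel":[0,0,0],"roll":0,"jaw":30},{"travel":[0,0,0],"roll":0,"jaw":10},{"travel":[0,0,0],"roll":0,"jaw":10},{"travel":[0,0,0],"roll":0,"jaw":10},{"travel":[0,0,0],"roll":0,"jaw":10}])

```text
clock: 4.95
tool_pos: [0.5337, 0.283, 0.1076]
orientation: [179.9, 0.1, 179.8]
force: [1.3, 1.7, 1.5]
opening: 0.0155
gripper_force: 1.3
```

```bash
python3 - <<'E'
import numpy as np
# tool x=-X, y=+Y ; center rel
c=np.array([.4915,.263]);p0=np.array([.532,.2835]);r=.0455
a0=np.arctan2(*(p0-c)[::-1]);N=36
a=a0+np.linspace(0,7.1,N+1)
P=np.c_[c[0]+r*np.cos(a),c[1]+r*np.sin(a)]
D=np.diff(P,axis=0)*1000
print(np.degrees(a0));print(np.c_[-D[:,0],D[:,1]].round(1).tolist())
E
```

```text
26.847294113348784
[[4.8, 7.6], [6.2, 6.5], [7.3, 5.1], [8.2, 3.6], [8.8, 1.9], [9.0, 0.2], [8.8, -1.6], [8.3, -3.3], [7.5, -4.9], [6.4, -6.2], [5.1, -7.4], [3.5, -8.2], [1.8, -8.8], [0.1, -9.0], [-1.7, -8.8], [-3.4, -8.3], [-4.9, -7.5], [-6.3, -6.4], [-7.4, -5.0], [-8.3, -3.5], [-8.8, -1.8], [-9.0, -0.0], [-8.8, 1.7], [-8.3, 3.4], [-7.5, 5.0], [-6.3, 6.3], [-5.0, 7.5], [-3.4, 8.3], [-1.7, 8.8], [0.0, 9.0], [1.8, 8.8], [3.5, 8.3], [5.0, 7.4], [6.4, 6.3], [7.5, 4.9], [8.3, 3.4]]
```

Call:
apply_moves(targets=[{"travel":[4.8,7.6,0],"roll":0,"jaw":10},{"travel":[6.2,6.5,0],"roll":0,"jaw":10},{"travel":[7.3,5.1,0],"roll":0,"jaw":10},{"travel":[8.2,3.6,0],"roll":0,"jaw":10},{"travel":[8.8,1.9,0],"roll":0,"jaw":10},{"travel":[9.0,0.2,0],"roll":0,"jaw":10},{"travel":[8.8,-1.6,0],"roll":0,"jaw":10},{"travel":[8.3,-3.3,0],"roll":0,"jaw":10},{"travel":[7.5,-4.9,0],"roll":0,"jaw":10}])

```text
clock: 5.85
tool_pos: [0.4645, 0.2997, 0.1074]
orientation: [179.9, 0.1, 179.8]
force: [2.0, 0.9, 4.6]
opening: 0.0127
gripper_force: 30.0
```

```bash
python3 - <<'E'
from h import *
o=ctrl.get_obs();im=ctrl.snapshot("wrist");t=ctrl.snapshot("scene")
k=proj("scene",(.47,.27,.1));print(k,o["opening"],o["gripper_force"],o["force"])
x,y=int(k[0]),int(k[1])
a=cv2.resize(im[:,:,::-1],(640,480));b=cv2.resize(t[y-45:y+45,x-50:x+50,::-1],(640,576),interpolation=cv2.INTER_CUBIC)
cv2.imwrite("pics/w3.png",cv2.resize(np.vstack([a,b]),(330,545)) if 0 else np.hstack([cv2.resize(a,(400,300)),cv2.resize(b,(400,300))]))
E
```

```text
[357.61852818 191.38613809] 0.01266146763372762 30.00270366668701 [2.02302438 0.93930508 4.55179441]
```

View pics/w3.png

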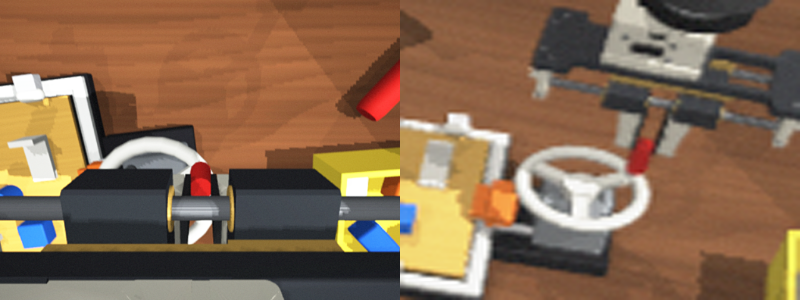

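```bash
python3 - <<'E'
from h import *
o=ctrl.get_obs();p=o["tool_pos"]
for z in (.081,.117): print(z,proj("wrist",(p[0],p[1],z),o),proj("wrist",(p[0]-.01,p[1],z),o))
im=ctrl.snapshot("wrist")
cv2.imwrite("pics/w4.png",cv2.resize(im[150:310,170:340,::-1],(637,600),interpolation=cv2.INTER_CUBIC))
E
```

```text
0.081 [257.60119819 216.96026829] [257.56683935 201.19309273]
0.117 [257.84698126 241.71338077] [257.80930482 223.03442225]
```

View pics/w4.png

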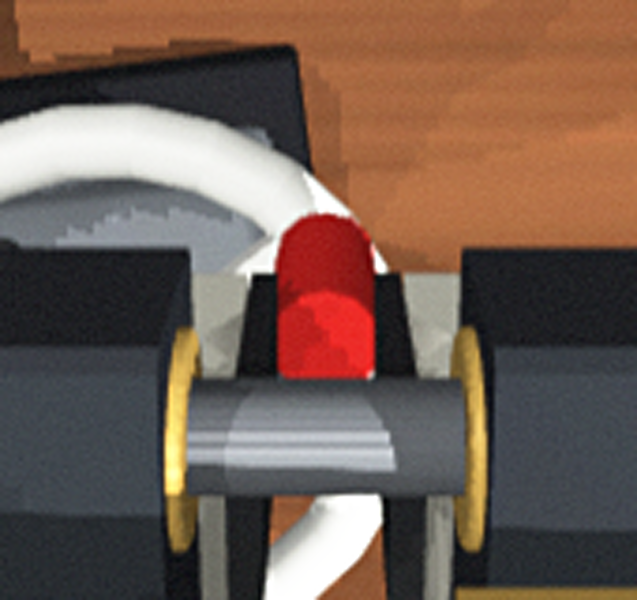

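The crank is centred between the pads, so the small opening reading is pad compression. I'll keep turning.

Call:
apply_moves(targets=[{"travel":[6.4,-6.2,0],"roll":0,"jaw":10},{"travel":[5.1,-7.4,0],"roll":0,"jaw":10},{"travel":[3.5,-8.2,0],"roll":0,"jaw":10},{"travel":[1.8,-8.8,0],"roll":0,"jaw":10},{"travel":[0.1,-9.0,0],"roll":0,"jaw":10},{"travel":[-1.7,-8.8,0],"roll":0,"jaw":10},{"travel":[-3.4,-8.3,0],"roll":0,"jaw":10},{"travel":[-4.9,-7.5,0],"roll":0,"jaw":10},{"travel":[-6.3,-6.4,0],"roll":0,"jaw":10}])

```text
clock: 6.9
tool_pos: [0.4629, 0.2278, 0.1073]
orientation: [180.0, 0.0, 179.8]
force: [-2.2, -0.0, 7.9]
opening: 0.0128
gripper_force: 30.0
```

Call:
apply_moves(targets=[{"travel":[-7.4,-5.0,0],"roll":0,"jaw":10},{"travel":[-8.3,-3.5,0],"roll":0,"jaw":10},{"travel":[-8.8,-1.8,0],"roll":0,"jaw":10},{"travel":[-9.0,0.0,0],"roll":0,"jaw":10},{"travel":[-8.8,1.7,0],"roll":0,"jaw":10},{"travel":[-8.3,3.4,0],"roll":0,"jaw":10},{"travel":[-7.5,5.0,0],"roll":0,"jaw":10},{"travel":[-6.3,6.3,0],"roll":0,"jaw":10},{"travel":[-5.0,7.5,0],"roll":0,"jaw":10}])

```text
clock: 7.8
tool_pos: [0.5332, 0.2414, 0.1073]
orientation: [180.0, 0.1, 179.8]
force: [-0.9, -1.1, 7.4]
opening: 0.0125
gripper_force: 30.0
```

Call:
apply_moves(targets=[{"travel":[-3.4,8.3,0],"roll":0,"jaw":10},{"travel":[-1.7,8.8,0],"roll":0,"jaw":10},{"travel":[0,9,0],"roll":0,"jaw":10},{"travel":[1.8,8.8,0],"roll":0,"jaw":10},{"travel":[3.5,8.3,0],"roll":0,"jaw":10},{"travel":[5,7.4,0],"roll":0,"jaw":10},{"travel":[6.4,6.3,0],"roll":0,"jaw":10}])

```text
clock: 8.5
tool_pos: [0.522, 0.2984, 0.1074]
orientation: [-180.0, 0.1, 179.8]
force: [19.1, -17.8, 3.4]
opening: 0.0126
gripper_force: 30.0
```

Call:
apply_moves(targets=[{"travel":[7.5,4.9,0],"roll":0,"jaw":10},{"travel":[0,0,0],"roll":0,"jaw":10}])

```text
clock: 8.7
tool_pos: [0.5162, 0.2987, 0.1073]
orientation: [-179.6, 0.2, 179.8]
force: [17.5, -21.7, 5.3]
opening: 0.0126
gripper_force: 30.0
```

Call:
apply_moves(targets=[{"travel":[0,0,0],"roll":0,"jaw":10},{"travel":[-3,-2,0],"roll":0,"jaw":10},{"travel":[0,0,0],"roll":0,"jaw":40},{"travel":[0,0,0],"roll":0,"jaw":60},{"travel":[0,0,0],"roll":0,"jaw":60},{"travel":[0,0,-20],"roll":0,"jaw":60},{"travel":[0,0,-36],"roll":0,"jaw":60},{"travel":[0,0,-36],"roll":0,"jaw":60}])

```text
clock: 9.5
tool_pos: [0.5161, 0.3009, 0.1985]
orientation: [-179.9, -0.1, 179.8]
force: [0.8, 1.2, 0.7]
opening: 0.0549
gripper_force: 0.0
```

Call:
apply_moves(targets=[{"travel":[4,-41,0],"roll":0,"jaw":60},{"travel":[4,-41,0],"roll":0,"jaw":60},{"travel":[4,-41,0],"roll":0,"jaw":60},{"travel":[4,-41,0],"roll":0,"jaw":60},{"travel":[4,-41,0],"roll":0,"jaw":60},{"travel":[4,-41,0],"roll":0,"jaw":60},{"travel":[4,-41,0],"roll":0,"jaw":60},{"travel":[4,-41,0],"roll":0,"jaw":60}])

```text
clock: 10.3
tool_pos: [0.4832, -0.028, 0.1983]
orientation: [180.0, 0.0, 179.8]
force: [1.1, -0.3, 0.6]
opening: 0.0596
gripper_force: 0.0
```

Call:
apply_moves(targets=[{"travel":[0,0,0],"roll":7.7,"jaw":60},{"travel":[0,0,0],"roll":7.7,"jaw":60},{"travel":[0,0,0],"roll":7.7,"jaw":60},{"travel":[0,0,0],"roll":7.7,"jaw":60},{"travel":[0,0,0],"roll":7.7,"jaw":60},{"travel":[0,0,0],"roll":0,"jaw":60},{"travel":[0,0,0],"roll":0,"jaw":60}])

```text
clock: 11.0
tool_pos: [0.4836, -0.0268, 0.1981]
orientation: [180.0, -0.0, 141.5]
force: [-0.1, -0.1, 0.4]
opening: 0.0604
gripper_force: 0.0
```

```bash
python3 - <<'E'
from h import *
o=ctrl.get_obs();im=ctrl.snapshot("wrist")
np.save("o5.npy",np.r_[o["tool_pos"],o["orientation"]])
cv2.imwrite("pics/w5.png",cv2.resize(im[:,:,::-1],(800,600),interpolation=cv2.INTER_CUBIC))
print(o["clock"],o["tool_pos"],o["orientation"],o["joint_pos"].round(1))
print(proj("wrist",(.4377,.0092,.058),o)*1.5625)
E
```

```text
11.0 [ 0.48362209 -0.02683911  0.19812491] [ 1.79995337e+02 -1.66607959e-02  1.41515257e+02] [  20.1    3.3  -24.5   -0.   -62.3 -148.6]
[401.22133252 172.35254274]
```

View pics/w5.png

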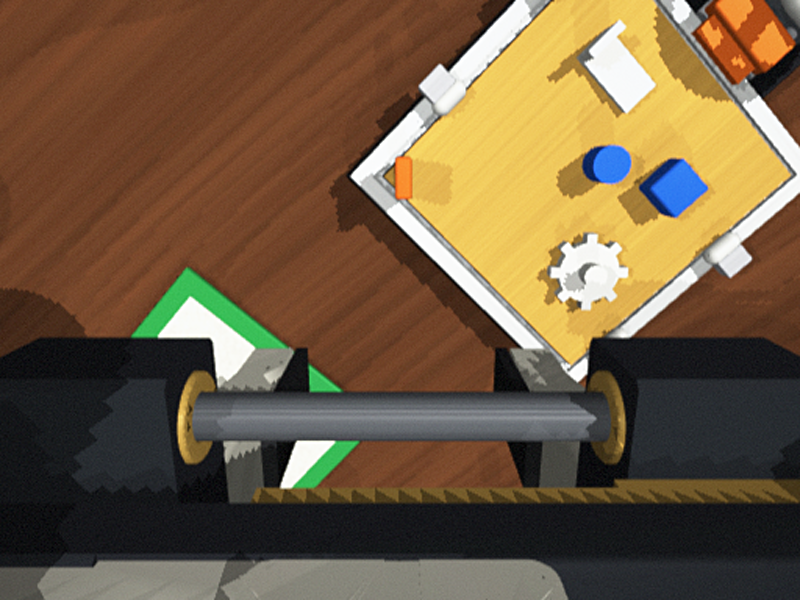

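```bash
python3 - <<'E'
from h import *
a=np.load("o5.npy");o=dict(tool_pos=a[:3],orientation=a[3:])
p=ray("wrist",(404/1.5625,177.5/1.5625),.058,o);Rm=R.from_euler("xyz",a[3:],degrees=True).as_matrix()
print(p,Rm.T@(np.r_[p[:2],.053]-a[:3])*1000)
for q in [(188,270),(340,390)]: print("pad",ray("wrist",(q[0]/1.5625,q[1]/1.5625),.006,o))
print(R.from_euler("xyz",a[3:],degrees=True).as_matrix()[:,1])
E
```

```text
[0.4409207  0.00866141 0.058     ] [ 55.47552105   1.20373194 145.14114734]
pad [ 0.39864571 -0.1498058   0.006     ]
pad [ 0.53435534 -0.12569456  0.006     ]
[6.22306239e-01 7.82773874e-01 8.13817631e-05]
```

Call:
apply_moves(targets=[{"travel":[28,0.6,10],"roll":0,"jaw":40},{"travel":[27.5,0.6,20],"roll":0,"jaw":40},{"travel":[0,0,35],"roll":0,"jaw":40},{"travel":[0,0,35],"roll":0,"jaw":40},{"travel":[0,0,30],"roll":0,"jaw":40},{"travel":[0,0,15],"roll":0,"jaw":40},{"travel":[0,0,0],"roll":0,"jaw":40}])

```text
clock: 11.75
tool_pos: [0.4396, 0.0078, 0.0513]
orientation: [-179.8, -0.1, 141.4]
force: [-0.6, 0.5, 0.4]
opening: 0.0398
gripper_force: 0.0
```

Call:
apply_moves(targets=[{"travel":[0,0,0],"roll":0,"jaw":20},{"travel":[0,0,0],"roll":0,"jaw":4},{"travel":[0,0,0],"roll":0,"jaw":4},{"travel":[0,0,0],"roll":0,"jaw":4},{"travel":[0,0,0],"roll":0,"jaw":4},{"travel":[0,0,0],"roll":0,"jaw":4}])

```text
clock: 12.35
tool_pos: [0.4413, 0.0084, 0.0535]
orientation: [180.0, 0.0, 141.3]
force: [0.6, -0.5, -0.0]
opening: 0.0051
gripper_force: 0.0
```

```bash
python3 - <<'E'
from h import *
o=ctrl.get_obs();im=ctrl.snapshot("wrist");t=ctrl.snapshot("scene")
print(o["opening"],o["gripper_force"],o["tool_pos"])
k=proj("scene",(.44,.01,.05));x,y=int(k[0]),int(k[1])
b=t[y-38:y+37,x-50:x+50,::-1]
cv2.imwrite("pics/w6.png",np.hstack([cv2.resize(im[80:330,90:424,::-1],(400,300),interpolation=cv2.INTER_CUBIC),cv2.resize(b,(400,300),interpolation=cv2.INTER_CUBIC)]))
E
```

```text
0.005073221767347029 0.0 [0.44131676 0.0084261  0.05353079]
```

View pics/w6.png

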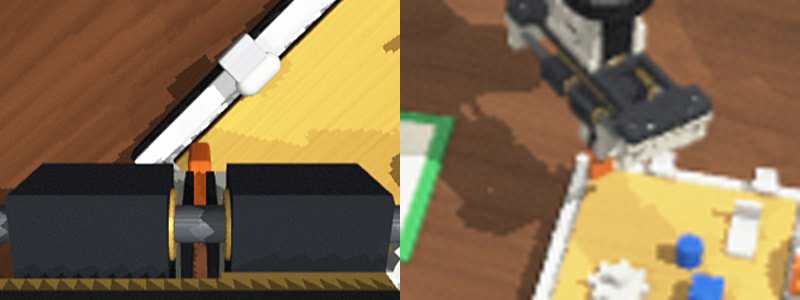

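Call:
apply_moves(targets=[{"travel":[0,0,0],"roll":0,"jaw":0},{"travel":[0,0,0],"roll":0,"jaw":0},{"travel":[0,0,0],"roll":0,"jaw":0}])

```text
clock: 12.75
tool_pos: [0.4412, 0.0083, 0.0532]
orientation: [-180.0, -0.0, 141.3]
force: [-0.3, -0.2, -0.9]
opening: 0.0008
gripper_force: 0.0
```

```bash
python3 - <<'E'
from h import *
o=ctrl.get_obs();im=ctrl.snapshot("wrist")
Rm=R.from_euler("xyz",o["orientation"],degrees=True).as_matrix()
for x in (-12,0,12,20,30):
  for z in (.028,.058):
    p=o["tool_pos"]+Rm@[x/1000,0,0];p[2]=z;print(x,z,proj("wrist",p,o).round(1))
cv2.imwrite("pics/w7.png",cv2.resize(im[180:330,180:340,::-1],(640,600),interpolation=cv2.INTER_CUBIC))
E
```

```text
-12 0.028 [257.3 235.5]
-12 0.058 [257.4 258.2]
0 0.028 [257.3 217. ]
0 0.058 [257.4 237. ]
12 0.028 [257.3 197.9]
12 0.058 [257.4 215.1]
20 0.028 [257.4 184.8]
20 0.058 [257.4 200. ]
30 0.028 [257.4 168.1]
30 0.058 [257.5 180.6]
```

View pics/w7.png

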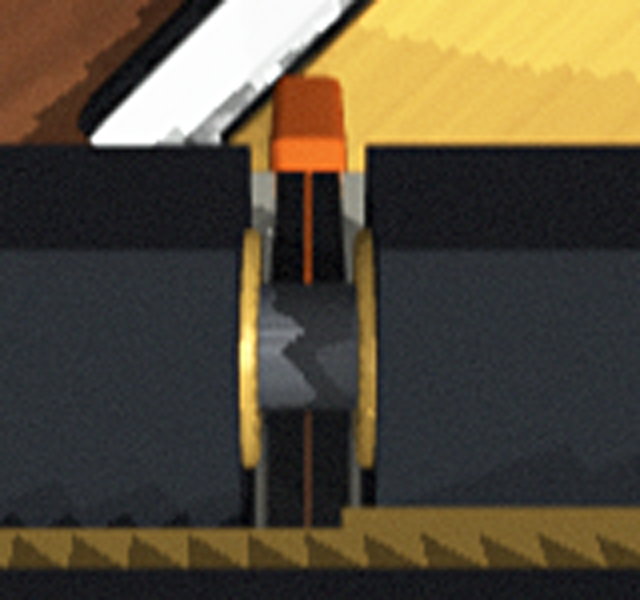

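Call:
apply_moves(targets=[{"travel":[0,0,-3],"roll":0,"jaw":0},{"travel":[0,0,0],"roll":0,"jaw":0}])

```text
clock: 13.0
tool_pos: [0.4414, 0.0084, 0.0566]
orientation: [180.0, 0.0, 141.3]
force: [-0.1, 0.1, 1.1]
opening: 0.0007
gripper_force: 0.0
```

Call:
apply_moves(targets=[{"travel":[0,0,3],"roll":0,"jaw":30},{"travel":[0,0,0],"roll":0,"jaw":30},{"travel":[0,0,0],"roll":0,"jaw":30},{"travel":[0,0,0],"roll":0,"jaw":14},{"travel":[0,0,0],"roll":0,"jaw":11},{"travel":[0,0,0],"roll":0,"jaw":9},{"travel":[0,0,0],"roll":0,"jaw":9},{"travel":[0,0,0],"roll":0,"jaw":9}])

```text
clock: 13.8
tool_pos: [0.4412, 0.0084, 0.0533]
orientation: [180.0, 0.0, 141.3]
force: [-0.2, 0.6, -0.0]
opening: 0.0095
gripper_force: 0.0
```

Call:
apply_moves(targets=[{"travel":[0,0,0],"roll":0,"jaw":7},{"travel":[0,0,0],"roll":0,"jaw":7},{"travel":[0,0,0],"roll":0,"jaw":7}])

```text
clock: 14.1
tool_pos: [0.4412, 0.0084, 0.0533]
orientation: [180.0, 0.0, 141.3]
force: [0.9, 0.4, 0.3]
opening: 0.0071
gripper_force: 0.0
```

The view in w7 shows the tab correctly placed, but the pads seem to close just above it, with no contact. I'll probe downward with the jaws open and watch the force.

Call:
apply_moves(targets=[{"travel":[0,0,0],"roll":0,"jaw":36},{"travel":[0,0,0],"roll":0,"jaw":36},{"travel":[0,0,2],"roll":0,"jaw":36},{"travel":[0,0,2],"roll":0,"jaw":36},{"travel":[0,0,0],"roll":0,"jaw":36}])

```text
clock: 14.6
tool_pos: [0.4409, 0.0082, 0.0489]
orientation: [-180.0, -0.0, 141.3]
force: [0.9, 0.3, -0.7]
opening: 0.0351
gripper_force: 0.0
```

Call:
apply_moves(targets=[{"travel":[0,0,2],"roll":0,"jaw":36},{"travel":[0,0,0],"roll":0,"jaw":36},{"travel":[0,0,0],"roll":0,"jaw":36}])

```text
clock: 14.9
tool_pos: [0.4411, 0.0083, 0.0472]
orientation: [-180.0, -0.0, 141.3]
force: [0.0, -0.5, 0.6]
opening: 0.036
gripper_force: 0.0
```

Call:
apply_moves(targets=[{"travel":[0,0,2.5],"roll":0,"jaw":36},{"travel":[0,0,2.5],"roll":0,"jaw":36},{"travel":[0,0,2.5],"roll":0,"jaw":36},{"travel":[0,0,2.5],"roll":0,"jaw":36},{"travel":[0,0,0],"roll":0,"jaw":36}])

```text
clock: 15.4
tool_pos: [0.4409, 0.0082, 0.0368]
orientation: [-180.0, -0.0, 141.3]
force: [-0.3, 0.3, 0.1]
opening: 0.0359
gripper_force: 0.0
```

Call:
apply_moves(targets=[{"travel":[0,0,0],"roll":0,"jaw":15},{"travel":[0,0,0],"roll":0,"jaw":8},{"travel":[0,0,0],"roll":0,"jaw":8},{"travel":[0,0,0],"roll":0,"jaw":8}])

```text
clock: 15.8
tool_pos: [0.4413, 0.0084, 0.0374]
orientation: [180.0, 0.0, 141.3]
force: [-0.1, -0.7, -0.4]
opening: 0.0107
gripper_force: 0.0
```

Call:
apply_moves(targets=[{"travel":[0,0,0],"roll":0,"jaw":36},{"travel":[0,0,0],"roll":0,"jaw":36},{"travel":[0,0,2.5],"roll":0,"jaw":36},{"travel":[0,0,2.5],"roll":0,"jaw":36},{"travel":[0,0,2],"roll":0,"jaw":36},{"travel":[0,0,2],"roll":0,"jaw":36},{"travel":[0,0,0],"roll":0,"jaw":36}])

```text
clock: 16.5
tool_pos: [0.4409, 0.0082, 0.0279]
orientation: [-180.0, -0.0, 141.3]
force: [-0.3, -0.2, -0.1]
opening: 0.0359
gripper_force: 0.0
```

Call:
apply_moves(targets=[{"travel":[0,0,2],"roll":0,"jaw":36},{"travel":[0,0,0],"roll":0,"jaw":36},{"travel":[0,0,0],"roll":0,"jaw":36}])

```text
clock: 16.8
tool_pos: [0.4412, 0.0083, 0.0262]
orientation: [-180.0, -0.0, 141.3]
force: [0.1, 0.3, -0.2]
opening: 0.0364
gripper_force: 0.0
```

Call:
apply_moves(targets=[{"travel":[0,0,1.5],"roll":0,"jaw":36},{"travel":[0,0,1.5],"roll":0,"jaw":36},{"travel":[0,0,0],"roll":0,"jaw":36},{"travel":[0,0,0],"roll":0,"jaw":36}])

```text
clock: 17.2
tool_pos: [0.4411, 0.0083, 0.0232]
orientation: [-180.0, -0.0, 141.3]
force: [-0.1, -0.2, -0.8]
opening: 0.0362
gripper_force: 0.0
```

Call:
apply_moves(targets=[{"travel":[0,0,1.5],"roll":0,"jaw":36},{"travel":[0,0,0],"roll":0,"jaw":36},{"travel":[0,0,0],"roll":0,"jaw":36}])

```text
clock: 17.5
tool_pos: [0.4412, 0.0083, 0.0217]
orientation: [-180.0, -0.0, 141.3]
force: [-0.6, 0.3, -0.6]
opening: 0.0361
gripper_force: 0.0
```

Call:
apply_moves(targets=[{"travel":[0,0,0],"roll":0,"jaw":15},{"travel":[0,0,0],"roll":0,"jaw":0},{"travel":[0,0,0],"roll":0,"jaw":0},{"travel":[0,0,0],"roll":0,"jaw":0},{"travel":[0,0,0],"roll":0,"jaw":0},{"travel":[0,0,0],"roll":0,"jaw":0}])

```text
clock: 18.1
tool_pos: [0.4412, 0.0084, 0.0218]
orientation: [-180.0, 0.0, 141.3]
force: [-0.6, 0.5, 0.3]
opening: 0.0102
gripper_force: 30.0
```

The tab is gripped: 10.2 mm opening at 30 N. Next is the peel.

Call:
apply_moves(targets=[{"travel":[0,0.2,-2],"roll":0,"jaw":0},{"travel":[0,0.2,-2],"roll":0,"jaw":0},{"travel":[0,0.2,-2],"roll":0,"jaw":0},{"travel":[0,0.2,-2],"roll":0,"jaw":0}])

```text
clock: 18.5
tool_pos: [0.4415, 0.0088, 0.0297]
orientation: [-180.0, -0.0, 141.2]
force: [3.2, -1.0, -7.7]
opening: 0.0102
gripper_force: 30.1
```

Call:
apply_moves(targets=[{"travel":[0,0.3,-2],"roll":0,"jaw":0},{"travel":[0,0.3,-2],"roll":0,"jaw":0},{"travel":[0,0.3,-2],"roll":0,"jaw":0},{"travel":[0,0.3,-2],"roll":0,"jaw":0}])

```text
clock: 18.9
tool_pos: [0.4403, 0.0091, 0.0374]
orientation: [-179.8, -0.1, 141.2]
force: [-4.9, -2.8, -5.0]
opening: 0.0108
gripper_force: 30.2
```

Call:
apply_moves(targets=[{"travel":[0,0.3,-2],"roll":0,"jaw":0},{"travel":[0,0.3,-2],"roll":0,"jaw":0},{"travel":[0,0.3,-2],"roll":0,"jaw":0},{"travel":[0,0.3,-2],"roll":0,"jaw":0}])

```text
clock: 19.3
tool_pos: [0.4442, 0.0114, 0.0464]
orientation: [179.9, 0.1, 141.3]
force: [0.3, 0.4, -3.5]
opening: 0.0099
gripper_force: 30.0
```

```bash
cat > tab.py <<'E'
from h import *
# orange tab in the scene camera + brass area there; initial picture for reference
def look(im):
    hsv=cv2.cvtColor(im,cv2.COLOR_RGB2HSV)
    br=cv2.inRange(hsv,(17,90,120),(28,255,255));orr=cv2.inRange(hsv,(5,190,110),(15,255,255))
    out=[]
    for m,k in ((br,"brass"),(orr,"orange")):
        n,l,s,c=cv2.connectedComponentsWithStats(m)
        out+=[(k,s[i].tolist(),c[i].round(1).tolist()) for i in range(1,n) if s[i][4]>12]
    return out
def corners(im):
    hsv=cv2.cvtColor(im,cv2.COLOR_RGB2HSV);m=cv2.inRange(hsv,(17,90,120),(28,255,255))
E
python3 - <<'E'
from tab import *
o=ctrl.get_obs();print(o["tool_pos"],o["opening"],o["force"])
w=ctrl.snapshot("wrist");cv2.imwrite("pics/p_w.png",w[:,:,::-1])
s=ctrl.snapshot("scene");cv2.imwrite("pics/p_s.png",s[:,:,::-1])
s0=cv2.resize(cv2.imread("pics/scene0.png"),(512,384),interpolation=cv2.INTER_AREA)[:,:,::-1]
for r in look(np.ascontiguousarray(s0)): print("s0",r)
for r in look(s): print("s ",r)
for r in look(w): print("w ",r)
E
```

```text
[0.44419985 0.01141596 0.04637776] 0.009935859217228817 [ 0.28492308  0.38294477 -3.54651636]
s0 ('brass', [418, 19, 15, 8, 73], [425.0, 22.5])
s0 ('brass', [427, 33, 13, 5, 15], [432.6, 35.6])
s0 ('brass', [128, 46, 10, 2, 15], [132.9, 46.5])
s0 ('brass', [18, 141, 21, 10, 134], [27.8, 145.7])
s0 ('brass', [267, 181, 62, 49, 1793], [298.4, 203.8])
s0 ('brass', [397, 215, 84, 66, 2899], [439.7, 248.0])
s0 ('brass', [433, 254, 9, 4, 15], [436.6, 255.5])
s0 ('orange', [105, 64, 30, 15, 242], [118.4, 71.7])
s0 ('orange', [278, 176, 6, 6, 18], [279.9, 178.8])
s0 ('orange', [325, 201, 10, 12, 74], [329.1, 206.2])
s0 ('orange', [425, 239, 17, 9, 59], [432.5, 242.9])
s  ('brass', [414, 19, 19, 11, 80], [424.6, 22.7])
s  ('brass', [18, 141, 21, 10, 133], [27.8, 145.7])
s  ('brass', [267, 178, 64, 48, 1887], [300.0, 200.8])
s  ('brass', [398, 215, 83, 66, 3068], [439.5, 248.3])
s  ('orange', [104, 62, 31, 17, 273], [119.3, 71.3])
s  ('orange', [329, 203, 9, 11, 49], [332.4, 207.6])
s  ('orange', [198, 228, 6, 4, 13], [201.0, 229.6])
s  ('orange', [424, 233, 18, 15, 79], [431.4, 241.4])
w  ('brass', [254, 0, 258, 251, 31877], [421.9, 143.8])
w  ('brass', [220, 238, 9, 59, 333], [223.3, 267.1])
w  ('brass', [288, 241, 6, 55, 240], [290.7, 268.5])
w  ('brass', [278, 282, 234, 40, 3692], [422.5, 301.7])
w  ('brass', [50, 312, 39, 9, 199], [69.9, 315.4])
w  ('brass', [90, 312, 71, 9, 350], [125.9, 315.3])
w  ('brass', [162, 312, 28, 9, 142], [176.8, 315.2])
w  ('brass', [191, 312, 28, 9, 133], [206.5, 315.2])
w  ('brass', [220, 312, 14, 9, 73], [228.5, 315.0])
w  ('brass', [235, 312, 14, 9, 64], [243.2, 315.1])
w  ('brass', [249, 312, 15, 9, 76], [257.5, 314.8])
w  ('brass', [264, 312, 15, 9, 70], [271.9, 315.0])
w  ('orange', [246, 217, 22, 34, 688], [256.6, 234.2])
w  ('orange', [246, 283, 22, 7, 147], [256.6, 285.9])
```

```bash
cat >> tab.py <<'E'
def quad(im,seed):
    hsv=cv2.cvtColor(im,cv2.COLOR_RGB2HSV);m=cv2.inRange(hsv,(17,90,120),(28,255,255))
    n,l,s,c=cv2.connectedComponentsWithStats(m);i=l[seed[1],seed[0]] or 1+np.argmin(np.linalg.norm(c[1:]-seed,axis=1)+1e3*(s[1:,4]<800))
    h=cv2.convexHull(cv2.findContours((l==i).astype(np.uint8),cv2.RETR_EXTERNAL,cv2.CHAIN_APPROX_NONE)[0][0])
    return cv2.approxPolyDP(h,3,True)[:,0].tolist()
E
python3 - <<'E'
from tab import *
s=cv2.imread("pics/p_s.png")[:,:,::-1].copy()
s0=np.ascontiguousarray(cv2.resize(cv2.imread("pics/scene0.png"),(512,384),interpolation=cv2.INTER_AREA)[:,:,::-1])
print("q0",quad(s0,(300,203)));print("q ",quad(s,(300,201)))
c=np.array([.5115,.0985]);yaw=np.radians(6.3)
Rz=R.from_euler("z",yaw).as_matrix()
pts=[(-90,-90,4),(90,-90,4),(90,90,4),(-90,90,4)]
d=np.array([1,1,0])/2**.5
for name,th,h in [("rest",0,0),("tilt.1",.1,0),("level24",0,.024),("level10",0,.01)]:
    ax=np.cross([0,0,1],d) # pos. rotation lifts far; use negative
    Q=R.from_rotvec(ax*th).as_matrix();piv=np.array([.088,.088,0])
    out=[]
    for p in pts:
        P=Q@(np.array(p)/1000-piv)+piv
        W=Rz@P+[*c,.024+h];out.append(proj("scene",W).round(1).tolist()+[round(W[2],3)])
    print(name,out)
E
```

```text
q0 [[277, 183], [328, 188], [321, 229], [267, 218]]
q  [[277, 180], [300, 178], [329, 183], [323, 225], [267, 215]]
rest [[278.4, 178.6, np.float64(0.028)], [266.2, 217.2, np.float64(0.028)], [322.7, 228.2, np.float64(0.028)], [329.7, 187.5, np.float64(0.028)]]
tilt.1 [[278.9, 173.8, np.float64(0.053)], [266.4, 215.0, np.float64(0.04)], [322.7, 228.3, np.float64(0.028)], [330.3, 185.1, np.float64(0.04)]]
level24 [[278.6, 173.7, np.float64(0.052)], [266.3, 212.4, np.float64(0.052)], [323.6, 223.4, np.float64(0.052)], [330.6, 182.6, np.float64(0.052)]]
level10 [[278.5, 176.6, np.float64(0.038)], [266.2, 215.2, np.float64(0.038)], [323.1, 226.2, np.float64(0.038)], [330.0, 185.4, np.float64(0.038)]]
```

The scene corners show the plate came out nearly level, so the peel condition may not have been met. I'll raise it a little, then loosen the jaws slightly. The plate should wedge and its far corner should droop back down to the dock.

Call:
apply_moves(targets=[{"travel":[0,0,-3],"roll":0,"jaw":0},{"travel":[0,0,-3],"roll":0,"jaw":0},{"travel":[0,0,0],"roll":0,"jaw":0},{"travel":[0,0,0],"roll":0,"jaw":0}])

```text
clock: 19.8
tool_pos: [0.4433, 0.0109, 0.0518]
orientation: [180.0, 0.0, 141.3]
force: [0.4, -0.2, -3.3]
opening: 0.0099
gripper_force: 30.0
```

```bash
python3 - <<'E'
from tab import *
o=ctrl.get_obs();print(o["tool_pos"],o["opening"],o["force"],o["moment"])
print(quad(ctrl.snapshot("scene"),(300,200)))
E
```

```text
[0.44325276 0.01091167 0.05184974] 0.009943026358672028 [ 0.37078588 -0.23651732 -3.34501606] [-0.38752106  0.25221254  0.09779656]
[[278, 178], [330, 182], [323, 224], [267, 213]]
```

Call:
apply_moves(targets=[{"travel":[0,0,0],"roll":0,"jaw":11},{"travel":[0,0,0],"roll":0,"jaw":11},{"travel":[0,0,0],"roll":0,"jaw":11}])

```text
clock: 20.15
tool_pos: [0.4431, 0.0108, 0.0517]
orientation: [-180.0, -0.0, 141.3]
force: [-0.1, 0.7, -2.5]
opening: 0.011
gripper_force: 11.1
```

Call:
apply_moves(targets=[{"travel":[0,0,0],"roll":0,"jaw":12},{"travel":[0,0,0],"roll":0,"jaw":12}])

```text
clock: 20.35
tool_pos: [0.4431, 0.0108, 0.0518]
orientation: [-180.0, -0.0, 141.3]
force: [-1.3, -0.6, -1.4]
opening: 0.0126
gripper_force: 3.0
```

```bash
python3 - <<'E'
from tab import *
o=ctrl.get_obs();print(o["tool_pos"],o["opening"],o["force"],o["moment"],o["gripper_force"])
print(quad(ctrl.snapshot("scene"),(300,200)))
E
```

```text
[0.4431246  0.01079324 0.0517918 ] 0.012571399902100556 [-1.25103258 -0.56531859 -1.40876861] [-0.43570209  0.39330722 -0.00178927] 2.956306803098414
[[278, 178], [302, 178], [330, 185], [322, 227], [266, 214]]
```

Call:
apply_moves(targets=[{"travel":[0,0,0],"roll":0,"jaw":13},{"travel":[0,0,0],"roll":0,"jaw":13},{"travel":[0,0,0],"roll":0,"jaw":13}])

```text
clock: 20.7
tool_pos: [0.4438, 0.0111, 0.0521]
orientation: [179.9, 0.0, 141.3]
force: [-0.3, -0.7, -0.2]
opening: 0.0129
gripper_force: 0.0
```

```bash
python3 - <<'E'
from tab import *
o=ctrl.get_obs();print(o["tool_pos"],o["opening"],o["force"],o["moment"],o["gripper_force"])
s=ctrl.snapshot("scene");cv2.imwrite("pics/p_s2.png",s[:,:,::-1])
print(quad(s,(300,200)))
w=ctrl.snapshot("wrist")
for r in look(w):
    if r[0]=="orange":print(r)
E
```

```text
[0.44379183 0.01112912 0.05207687] 0.012942292092492827 [-0.26604753 -0.66680894 -0.24492273] [-0.05245372 -0.0491556   0.00603253] 0.0
[[277, 183], [286, 181], [329, 189], [322, 227], [267, 216]]
('orange', [244, 199, 22, 52, 935], [254.4, 225.1])
```

Call:
apply_moves(targets=[{"travel":[0,0,0],"roll":0,"jaw":34},{"travel":[0,0,0],"roll":0,"jaw":34},{"travel":[0,0,-30],"roll":0,"jaw":34},{"travel":[0,0,-30],"roll":0,"jaw":34},{"travel":[0,43,0],"roll":0,"jaw":0},{"travel":[0,43,0],"roll":0,"jaw":0},{"travel":[0,43,0],"roll":0,"jaw":0},{"travel":[0,43,0],"roll":0,"jaw":0},{"travel":[0,42,0],"roll":0,"jaw":0},{"travel":[0,0,0],"roll":0,"jaw":0}])

```text
clock: 21.8
tool_pos: [0.5801, 0.1814, 0.111]
orientation: [180.0, 0.1, 141.4]
force: [-1.6, -0.5, -0.7]
opening: 0.0006
gripper_force: 0.0
```

```bash
python3 - <<'E'
from tab import *
o=ctrl.get_obs();print(o["tool_pos"],o["opening"],o["force"],o["joint_pos"].round())
s=ctrl.snapshot("scene");print(quad(s,(298,204)))
w=ctrl.snapshot("wrist");cv2.imwrite("pics/p_w3.png",w[:,:,::-1])
# orange & blue in wrist, projected at plate top
hsv=cv2.cvtColor(w,cv2.COLOR_RGB2HSV);m=cv2.inRange(hsv,(100,150,80),(130,255,255))
n,l,st,c=cv2.connectedComponentsWithStats(m)
print([(st[i].tolist(),ray("wrist",c[i],.045,o).round(3).tolist()) for i in range(1,n) if st[i][4]>80])
t=ctrl.snapshot("top");print([r for r in look(t) if 150<r[2][0]<270 and 160<r[2][1]<250])
E
```

```text
[0.5800793  0.18136097 0.11098378] 0.0005556753796231584 [-1.57877541 -0.45495196 -0.69600949] [  36.   19.  -16.    0.  -54. -164.]
[[277, 183], [306, 185], [325, 209], [322, 227], [267, 216]]
[([103, 172, 41, 35, 1063], [0.515, 0.111, 0.045]), ([157, 184, 53, 33, 1113], [0.551, 0.137, 0.045])]
[('brass', [198, 177, 48, 49, 1390], [224.2, 203.8])]
```

Call:
apply_moves(targets=[{"travel":[0,0,25],"roll":0,"jaw":0},{"travel":[0,0,25],"roll":0,"jaw":0},{"travel":[0,0,20],"roll":0,"jaw":0},{"travel":[0,0,8],"roll":0,"jaw":0},{"travel":[0,0,0],"roll":0,"jaw":0}])

```text
clock: 22.45
tool_pos: [0.5762, 0.1766, 0.0336]
orientation: [-179.9, -0.0, 141.2]
force: [-1.9, -3.9, 6.3]
opening: 0.0006
gripper_force: 2.6
```

Call:
apply_moves(targets=[{"travel":[0,0,3],"roll":0,"jaw":0},{"travel":[0,0,3],"roll":0,"jaw":0},{"travel":[0,0,2],"roll":0,"jaw":0}])

```text
clock: 22.75
tool_pos: [0.5785, 0.1777, 0.0287]
orientation: [179.8, 0.1, 141.3]
force: [-1.9, -3.9, 15.4]
opening: 0.0
gripper_force: 7.4
```

Call:
apply_moves(targets=[{"travel":[0,0,2],"roll":0,"jaw":0},{"travel":[0,0,2],"roll":0,"jaw":0},{"travel":[0,0,2],"roll":0,"jaw":0}])

```text
clock: 23.05
tool_pos: [0.5801, 0.1779, 0.0273]
orientation: [179.7, 0.3, 141.4]
force: [-14.9, -6.0, 57.7]
opening: 0.0007
gripper_force: 27.7
```

Call:
apply_moves(targets=[{"travel":[0,0,-10],"roll":0,"jaw":0},{"travel":[0,0,-30],"roll":0,"jaw":0},{"travel":[0,0,-30],"roll":0,"jaw":0},{"travel":[0,-43,0],"roll":0,"jaw":20},{"travel":[0,-43,0],"roll":0,"jaw":36},{"travel":[0,-43,0],"roll":0,"jaw":36},{"travel":[0,-43,0],"roll":0,"jaw":36},{"travel":[0,-42,0],"roll":0,"jaw":36},{"travel":[0,0,0],"roll":0,"jaw":36}])

```text
clock: 23.95
tool_pos: [0.4395, 0.0078, 0.0908]
orientation: [180.0, -0.0, 141.1]
force: [1.8, 1.0, -0.2]
opening: 0.0354
gripper_force: 0.0
```

```bash
python3 - <<'E'
from tab import *
o=ctrl.get_obs();print(o["clock"],o["tool_pos"],o["opening"],o["force"],o["orientation"])
s=ctrl.snapshot("scene");print(quad(s,(298,204)))
w=ctrl.snapshot("wrist");cv2.imwrite("pics/p_w4.png",w[:,:,::-1])
print([r for r in look(w) if r[0]=="orange"])
Rm=R.from_euler("xyz",o["orientation"],degrees=True).as_matrix()
for x in (-12,12):
  for y in (-5,5):
    p=o["tool_pos"]+Rm@[x/1000,y/1000,0];p[2]=.058;print(x,y,proj("wrist",p,o).round(1))
E
```

```text
23.95 [0.43952981 0.00779055 0.0907597 ] 0.03539532906293194 [ 1.80758212  0.99500391 -0.22336686] [ 1.79969804e+02 -3.00345771e-02  1.41107210e+02]
[[277, 185], [290, 182], [328, 189], [323, 227], [268, 217]]
[('orange', [256, 183, 17, 44, 656], [264.3, 204.5])]
-12 -5 [249.4 230.7]
-12 5 [265.2 230.7]
12 -5 [249.2 194.3]
12 5 [265.4 194.3]
```

Call:
apply_moves(targets=[{"travel":[0,4.5,20],"roll":0,"jaw":36},{"travel":[0,0,20],"roll":0,"jaw":36},{"travel":[0,0,20],"roll":0,"jaw":36},{"travel":[0,0,4],"roll":0,"jaw":36},{"travel":[0,0,2],"roll":0,"jaw":36},{"travel":[0,0,0],"roll":0,"jaw":36}])

```text
clock: 24.65
tool_pos: [0.4468, 0.0148, 0.0243]
orientation: [180.0, 0.0, 141.3]
force: [-0.7, 0.0, -0.1]
opening: 0.0359
gripper_force: 0.0
```

Call:
apply_moves(targets=[{"travel":[0,0,1.5],"roll":0,"jaw":15},{"travel":[0,0,0],"roll":0,"jaw":0},{"travel":[0,0,0],"roll":0,"jaw":0},{"travel":[0,0,0],"roll":0,"jaw":0},{"travel":[0,0,0],"roll":0,"jaw":0}])

```text
clock: 25.15
tool_pos: [0.4454, 0.0135, 0.0226]
orientation: [-179.9, -0.0, 141.2]
force: [-1.8, -4.7, 8.2]
opening: 0.0108
gripper_force: 30.1
```

Call:
apply_moves(targets=[{"travel":[0,0,-2],"roll":0,"jaw":0},{"travel":[0,0,-2],"roll":0,"jaw":0},{"travel":[0,0,-2],"roll":0,"jaw":0},{"travel":[0,0,-2],"roll":0,"jaw":0}])

```text
clock: 25.55
tool_pos: [0.4456, 0.0141, 0.0303]
orientation: [-180.0, -0.0, 141.2]
force: [-0.3, -4.0, 1.5]
opening: 0.01
gripper_force: 29.8
```

Call:
apply_moves(targets=[{"travel":[0,0.3,-2],"roll":0,"jaw":0},{"travel":[0,0.3,-2],"roll":0,"jaw":0},{"travel":[0,0.3,-2],"roll":0,"jaw":0}])

```text
clock: 25.85
tool_pos: [0.4459, 0.0147, 0.036]
orientation: [-179.9, -0.0, 141.3]
force: [0.7, -3.9, -5.1]
opening: 0.0098
gripper_force: 30.0
```

Call:
apply_moves(targets=[{"travel":[0,0.3,-2],"roll":0,"jaw":11},{"travel":[0,0.3,-2],"roll":0,"jaw":11},{"travel":[0,0.3,-2],"roll":0,"jaw":11}])

```text
clock: 26.15
tool_pos: [0.4468, 0.0156, 0.0423]
orientation: [-180.0, -0.0, 141.3]
force: [-0.7, -6.2, -1.2]
opening: 0.0109
gripper_force: 2.8
```

Call:
apply_moves(targets=[{"travel":[0,0.3,-2],"roll":0,"jaw":11},{"travel":[0,0.3,-2],"roll":0,"jaw":11},{"travel":[0,0.3,-2],"roll":0,"jaw":11}])

```text
clock: 26.45
tool_pos: [0.4475, 0.0165, 0.0482]
orientation: [-180.0, -0.0, 141.3]
force: [0.2, -3.4, -3.9]
opening: 0.0112
gripper_force: 20.1
```

```bash
python3 - <<'E'
from tab import *
o=ctrl.get_obs();print(o["tool_pos"],o["opening"],o["force"],o["moment"],o["gripper_force"])
s=ctrl.snapshot("scene");cv2.imwrite("pics/p_s5.png",s[:,:,::-1]);print(quad(s,(298,204)))
w=ctrl.snapshot("wrist");cv2.imwrite("pics/p_w5.png",w[:,:,::-1])
print([r for r in look(w) if r[0]=="orange"])
E
```

```text
[0.44746723 0.01647966 0.04824636] 0.011199552137623778 [ 0.21023451 -3.41009186 -3.90492432] [-1.73869631  0.38886212 -0.00901761] 20.129899749881588
[[278, 180], [298, 180], [330, 189], [323, 229], [267, 214]]
[('orange', [247, 216, 21, 14, 223], [256.5, 222.2]), ('orange', [248, 232, 22, 19, 401], [258.5, 241.0]), ('orange', [249, 283, 12, 2, 21], [254.7, 283.4])]
```

Now the far corner is back at its rest pixel (323,229) while the tab corner is up about 25 mm. I'll raise it a bit more and hold.

Call:
apply_moves(targets=[{"travel":[0,0.3,-2],"roll":0,"jaw":11},{"travel":[0,0.3,-2],"roll":0,"jaw":11},{"travel":[0,0.3,-2],"roll":0,"jaw":11},{"travel":[0,0,0],"roll":0,"jaw":11}])

```text
clock: 26.95
tool_pos: [0.4493, 0.018, 0.0549]
orientation: [179.9, 0.1, 141.3]
force: [1.1, 0.0, -3.6]
opening: 0.0111
gripper_force: 13.6
```

```bash
python3 - <<'E'
from tab import *
o=ctrl.get_obs();print(o["tool_pos"],o["opening"],o["force"],o["moment"],o["gripper_force"])
s=ctrl.snapshot("scene");cv2.imwrite("pics/p_s6.png",s[:,:,::-1]);print(quad(s,(298,204)))
w=ctrl.snapshot("wrist");cv2.imwrite("pics/p_w6.png",w[:,:,::-1])
print([r for r in look(w) if r[0]=="orange"])
E
```

```text
[0.44932836 0.01796258 0.05489599] 0.01114321794608337 [ 1.12692444  0.02164034 -3.60328884] [-0.42760948  0.17698745  0.0203762 ] 13.633327062052558
[[279, 179], [300, 179], [330, 187], [324, 228], [268, 213]]
[('orange', [247, 215, 21, 16, 219], [257.1, 222.0]), ('orange', [248, 232, 22, 19, 405], [258.5, 241.1]), ('orange', [249, 283, 15, 2, 29], [255.8, 283.5])]
```

The peel is done: the tab rose about 25–32 mm while the far corner stayed down. Next I'll grip firmly, lift and carry.

Call:
apply_moves(targets=[{"travel":[0,0,0],"roll":0,"jaw":0},{"travel":[0,0,0],"roll":0,"jaw":0},{"travel":[0,0,-4],"roll":0,"jaw":0},{"travel":[0,0,-8],"roll":0,"jaw":0},{"travel":[0,0,-12],"roll":0,"jaw":0},{"travel":[0,0,-14],"roll":0,"jaw":0},{"travel":[0,0,-14],"roll":0,"jaw":0},{"travel":[0,0,-14],"roll":0,"jaw":0},{"travel":[0,0,-14],"roll":0,"jaw":0}])

```text
clock: 27.95
tool_pos: [0.4483, 0.0171, 0.1356]
orientation: [180.0, 0.0, 141.3]
force: [1.1, -0.5, -3.4]
opening: 0.0099
gripper_force: 30.0
```

Call:
apply_moves(targets=[{"travel":[0,0,-14],"roll":0,"jaw":0},{"travel":[0,0,-12],"roll":0,"jaw":0},{"travel":[0,0,-6],"roll":0,"jaw":0},{"travel":[0,0,0],"roll":0,"jaw":0}])

```text
clock: 28.35
tool_pos: [0.4487, 0.0174, 0.1673]
orientation: [179.9, 0.1, 141.3]
force: [-0.2, -0.2, -3.6]
opening: 0.0097
gripper_force: 30.0
```

```bash
python3 - <<'E'
from tab import *
o=ctrl.get_obs();print(o["tool_pos"],o["opening"],o["force"],o["moment"],o["gripper_force"])
s=ctrl.snapshot("scene");cv2.imwrite("pics/p_s7.png",s[:,:,::-1])
print([r for r in look(s) if r[1][4]>500],quad(s,(300,175)))
# dark mat area where plate was
m=cv2.inRange(s,(0,0,0),(60,60,60));n,l,st,c=cv2.connectedComponentsWithStats(m);print([(st[i].tolist(),c[i].round().tolist()) for i in range(1,n) if st[i][4]>300 and 250<c[i][0]<350])
E
```

```text
[0.44871488 0.01735623 0.16732974] 0.009704698785230621 [-0.19575582 -0.17607817 -3.56382349] [-0.23535738  0.2473477   0.02282793] 29.984927773475647
[('brass', [268, 152, 69, 49, 1967], [304.0, 175.4]), ('brass', [397, 215, 84, 66, 2926], [439.2, 247.8])] [[280, 153], [296, 152], [335, 160], [330, 200], [268, 187]]
[([270, 62, 29, 64, 815], [280.0, 91.0]), ([269, 190, 58, 40, 1225], [295.0, 211.0]), ([220, 241, 62, 65, 1916], [254.0, 275.0])]
```

Plate is lifted and free. Now I'll carry it to the pad.

Call:
apply_moves(targets=[{"travel":[-5,-7,0],"roll":0,"jaw":0},{"travel":[-10,-14,0],"roll":0,"jaw":0},{"travel":[-11,-16,0],"roll":0,"jaw":0},{"travel":[-11,-16,0],"roll":0,"jaw":0},{"travel":[-11,-16,0],"roll":0,"jaw":0},{"travel":[-11,-16,0],"roll":0,"jaw":0},{"travel":[-11,-16,0],"roll":0,"jaw":0},{"travel":[-11,-16,0],"roll":0,"jaw":0},{"travel":[-11,-16,0],"roll":0,"jaw":0},{"travel":[-11,-16,0],"roll":0,"jaw":0}])

```text
clock: 29.4
tool_pos: [0.4345, -0.1648, 0.1655]
orientation: [-179.9, -0.1, 141.3]
force: [0.4, 0.9, -4.1]
opening: 0.0099
gripper_force: 30.0
```

Call:
apply_moves(targets=[{"travel":[-11,-16,0],"roll":0,"jaw":0},{"travel":[-11,-16,0],"roll":0,"jaw":0},{"travel":[-11,-16,0],"roll":0,"jaw":0},{"travel":[-11,-16,0],"roll":0,"jaw":0},{"travel":[-11,-16,0],"roll":0,"jaw":0},{"travel":[-11,-16,0],"roll":0,"jaw":0},{"travel":[-11,-14,0],"roll":0,"jaw":0},{"travel":[-5,-7,0],"roll":0,"jaw":0},{"travel":[0,0,0],"roll":0,"jaw":0},{"travel":[0,0,0],"roll":0,"jaw":0}])

```text
clock: 30.4
tool_pos: [0.4256, -0.3059, 0.1657]
orientation: [-180.0, -0.1, 141.2]
force: [0.2, -0.4, -2.9]
opening: 0.0099
gripper_force: 30.0
```

```bash
python3 - <<'E'
from tab import *
o=ctrl.get_obs();print(o["clock"],o["tool_pos"],o["opening"],o["force"],o["moment"],o["orientation"],o["joint_pos"].round())
s=ctrl.snapshot("scene");t=ctrl.snapshot("top")
print("scene",[r for r in look(s) if r[1][4]>500])
h=lambda im,a,b:cv2.connectedComponentsWithStats(cv2.inRange(cv2.cvtColor(im,cv2.COLOR_RGB2HSV),a,b))
for r in look(t):
    if r[0]=="brass" and r[1][4]>300: print("top",r,ray("top",r[2],.17).round(3))
n,l,st,c=h(s,(50,120,60),(75,255,255));print("green",[(st[i].tolist()) for i in range(1,n) if st[i][4]>60])
y=np.radians(o["orientation"][2]);p=o["tool_pos"];ct=p+.115*np.array([np.sin(y),-np.cos(y),0]);print("plate centre est",ct)
a=np.radians(51.3-45) 
for q in [(-90,-90),(90,-90),(90,90),(-90,90)]:
    w=np.r_[ct[:2]+R.from_euler("z",a).as_matrix()[:2,:2]@(np.array(q)/1000),.173];print(q,proj("scene",w).round(1))
print(quad(s,[int(v) for v in proj("scene",np.r_[ct[:2],.173])]))
E
```

```text
30.4 [ 0.42560073 -0.30593114  0.16573997] 0.009926272823670926 [ 0.2353561  -0.38600019 -2.87992427] [-0.41643757  0.13127009 -0.05402752] [-1.79989942e+02 -5.63115997e-02  1.41219149e+02] [ -14.    9.  -23.   -0.  -59. -115.]
scene [('brass', [173, 127, 72, 42, 1543], [209.8, 147.1]), ('brass', [397, 215, 84, 66, 2851], [439.7, 248.4])]
top ('brass', [88, 172, 54, 37, 864], [110.9, 188.8]) [0.535 0.499 0.17 ]
top ('brass', [279, 178, 49, 21, 412], [308.0, 184.8]) [ 0.566 -0.232  0.17 ]
green [[182, 164, 61, 39, 364]]
plate centre est [ 0.49763021 -0.21628319  0.16573997]
(-90, -90) [194.9 124.3]
(90, -90) [173.6 157.8]
(90, 90) [228.2 167.1]
(-90, 90) [244.7 131.8]
[[173, 155], [193, 129], [206, 127], [244, 135], [227, 168]]
```

Call:
apply_moves(targets=[{"travel":[-3,-4,-3],"roll":0,"jaw":0},{"travel":[-2,-3,0],"roll":0,"jaw":0},{"travel":[0,0,0],"roll":0,"jaw":0},{"travel":[0,0,0],"roll":0,"jaw":0},{"travel":[0,0,0],"roll":0,"jaw":0}])

```text
clock: 31.0
tool_pos: [0.4255, -0.3146, 0.1692]
orientation: [-180.0, -0.0, 141.3]
force: [0.3, 1.0, -2.8]
opening: 0.0097
gripper_force: 30.0
```

```bash
python3 -c "
from plant import ctrl
o=ctrl.get_obs();print(o['opening'],o['gripper_force'],o['tool_pos'],abs(o['qvel']).max())
print(ctrl.close_job())"
```

```text
0.009745143381729413 29.983584880828857 [ 0.42554157 -0.31460506  0.16920601] 0.09327091806460887
the job is handed in; nothing more can be done
None
```

I handed the job in at about 31 s with the clamp turned to its stop and the plate held level about 17 cm above the desk, within about 1 cm of the pad's centre; the first lift came out nearly level and I briefly dropped the plate back onto its dock, so I pressed it in and peeled it again (camera estimate: tab corner up about 25 mm, far corner still down), but no verdict came back and I did not measure whether the mat stayed put.

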